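# Set the biscuit filler to the ring biscuit

### The job

Set the biscuit filler for ring biscuits: with a fingertip, push the upright tab of its selector round until the tab points at the middle of the marker that shows a ring, then press the round set button all the way down and let it come up again. Push only: do not pinch or grip the tab, leave the loose things standing around alone, and finish with the robot clear of everything.

Things in the scene. Friction and masses are not known exactly. Their poses are not given: they have to be found in the camera images.
- filler: the fixed filler: a flat-topped aluminium housing, 250 (x) by 290 (y) mm, its top 85 mm above the table. Origin: on the table directly under the selector's turning axis, which is vertical; the housing reaches from x = -135 to +115 mm. Its +x side carries five short spouts over a tray. It is turned about the vertical by up to 0.55 rad either way.
- selector (a joint): selector angle in rad, positive anticlockwise from above; 0 = tab along the filler's +x. It starts within 0.35 of 0. The four marker positions are -1.5, -0.75, 0.75 and 1.5 (one marker at each, the ring at any of them). It turns freely between its stops at -1.62 and 1.62, has no clicks or spring, takes 1 to 3 N at the tab to turn, and stays where it is left.
- tab_mid (a point): centre of the tab's top edge, 66 mm from the turning axis, 127 mm above the table. The tab is an upright black fin, 12 mm thick, 46 to 86 mm from the axis, from 91 to 127 mm above the table. It stands at the rim of a flat steel disc of 48 mm radius, top 97 mm above the table, with a black hub of 20 mm radius rising to 113 mm. Site x points outwards along the tab, z up.
- pointing (a point): the imaginary point that the tab points at: 112 mm from the turning axis along the tab's direction, on the circle on which the marker centres lie, 89 mm above the table. When the selector is set to a marker, this point is over that marker's centre. (selector_c3 and selector_c4 in the rules are the two halves of the tab's thickness.)
- marker_ring: the wanted marker: a round black plate, 44 mm across, 3 mm thick, fixed flat on the housing with its centre 112 mm from the turning axis, with a pale raised ring, 36 mm outside and 22 mm inside, the whole 5 mm high. Origin at the centre of its underside. Its place among the four varies.
- marker_disc: like the ring marker, but showing a full pale disc, 36 mm across.
- marker_bar: like the ring marker, but showing a pale bar, 36 by 10 mm.
- marker_square: like the ring marker, but showing a pale square of 26 mm.
- set_button (a joint): travel of the set button in m: 0 = up, 0.006 = fully down; pressed straight down, sprung, about 5 N when fully down. It counts as pressed beyond 0.0045.
- set_button_top (a point): centre of the top face of the set button (107 mm above the table when up), a round black push button of 30 mm across in a grey housing, on the filler's top 100 mm from the selector's axis on the filler's -x side (the robot's side).
- piping_tip: bystander: loose steel piping tip (cone), 26 mm across, 40 mm high, standing on the housing's top at its -x +y corner; origin at its underside
- cutter: bystander: loose steel cutter ring, 44 mm across, 25 mm high, lying on the housing's top at its -x -y corner; origin at its underside
- squeeze_bottle: bystander: white squeeze bottle, 60 mm across, 160 mm high, on the table on the filler's +y side; origin at its underside
- steel_bowl: bystander: steel bowl, 120 mm across, 50 mm high, on the table on the filler's -y side; origin at its underside

How it is judged:
On the way, in this order (a step that is already met when the one before it is completed fails the run):
1. the selector rests pointing at the ring marker (horizontal distance between pointing and marker_ring below 0.014 m and velocity of joint selector between -0.05 and 0.05 rad/s), for 0.2 s.
2. with the selector there, the set button is pressed down (horizontal distance between pointing and marker_ring below 0.014 m and value of joint set_button above 0.0045 m), for 0.04 s.
At the end, for the whole second after the job is handed in: the point the tab points at is within 14 mm of the ring marker's centre (horizontally), the selector is at rest (under 0.05 rad/s), and the set button, once pressed, is up again (under 1.5 mm) (all of step 1 and value of joint set_button below 0.0015 m); the robot touches nothing.
It fails at once if the tab is pinched (both its sides pressed by the fingers at once) (contact force between the fingers and selector_c3 above 0.5 N and contact force between the fingers and selector_c4 above 0.5 N).
It fails at once if the set button is pressed while the selector is not at the ring marker (not (horizontal distance between pointing and marker_ring below 0.014 m) and value of joint set_button above 0.0045 m).
It fails at once if a bystander is lifted, carried, or shifted by more than 20 mm (distance of any of piping_tip, cutter, squeeze_bottle, steel_bowl from where it was at the start of the episode above 0.02 m).
It fails at once if a bystander is tipped over (angle between any of piping_tip, cutter, squeeze_bottle, steel_bowl's own z axis and vertical above 0.5 rad).
It also fails if it takes over 48 s, if anything falls off the work surface, if the arm or the gripper's body presses on something with over 40 N, if the wrist force passes 120 N, or if a joint passes its speed limit or range.

### The arm

A 6-joint arm with a two-finger parallel gripper is mounted at the origin on the work surface. World frame = base frame: x ahead of the robot, y to its left, z up, the work surface at z = 0. Lengths are in m, angles in rad, forces in N, time in s.
With the tool pointing down it reaches from about 0.275 to 0.725 m from the base axis. Payload 15.9 kg.
Tool frame: the origin (TCP) lies on the centre line of the jaws, within the pads' length; the fingertips stand 19 mm ahead of it and the grasp point (between the pads) is the TCP (manip.tcp_to_tips is the distance from the TCP to the fingertips, in m); x points along the fingers, y is the direction in which the jaws open and shut, and the axes are right-handed (so a half turn about x gives the same grasp; the last joint's range is limited). The gripper opens to 85 mm and grips with 20 to 120 N. Pads are 22 mm wide; open, the fingers measure 114 mm over their backs; the gripper's body (76 mm by 85 mm) begins 54 mm behind the grasp point. The pads swing forward as they close: fully open they stand 13 mm farther back than shut.
Start: joints at [-1.131, 0.213, -0.034, 1.323, 0, 1.571], TCP at [0.213, -0.452, 0.25] pointing down, gripper open.
Joint ranges: [-2.98, 2.98], [-0.74, 1.72], [-1.14, 1.35], [-2.1, 2.04], [-1.57, 1.44], [-3.14, 3.14]. Speed limits (rad/s): [1.89, 1.89, 2.39, 2.57, 3.14, 3.14].

### API

Orientations are given as a rotation vector (axis times angle).
In Python, from plant import manip gives the robot as it stands.
- The arm moves only by the tool apply_moves, never from a script. Its argument "moves" is a list of rows, each an object of numbers: "dx", "dy", "dz": the shift along the tool's x, y, z in m; "ax", "ay", "az": the turn, a rotation vector about the tool's x, y, z in rad; "grip": the finger opening in m, from 0 to 0.0854. A call has exactly 10 rows; each row shifts and turns the commanded pose from where the row before left it, along the tool's axes as they then stand; what a row does not reach is not made up. A row lasts 1/12 s, in which the tool goes at most 41.7 mm and 7.16 degrees, less where a joint would pass 70% of its speed; a pose out of reach is approached as far as the arm can. A call with a gripper value outside its range is refused whole. The fingers move at their own pace and stop on an object; "squeeze" is the grip in N (left out, the last holds). Time passes only in rows, so rows that do not move let the fingers close, or fill a call up. It gives the time, the measured TCP pose, the force and the opening at its end, in the units of the state.
- manip.get_obs(): the state, without advancing time (a new reading comes with each control period).
- manip.grab_frame(name): name is "scene" or "top"; returns a dict with "frame" (420x560x3 uint8, red, green, blue), "depth" (420x560 float32, m along the optical axis (not along the pixel's ray), 0 where there is no reading), "camera_matrix" (3x3 intrinsics, pixels), "extrinsics" (4x4, takes a point from world to camera coordinates). Camera axes: x right, y down, z forward; pixel columns grow to the right and rows downward; lengths in m; the calibration is good to about 2 mm. A picture is of the moment at which its call begins.
- manip.close_job(): hands the job in, once; it reports no verdict.
Trained networks look in a picture, given as the dict that the camera call returned (one of the last four; its "shot" number tells which), for a name from the list of things; names that differ only in an ending like _2 or _b are one class to them, and where a whole thing is asked for, a point or a joint stands for the part that bears it (a point fixed in the world has none). Each returns a list of dicts, best first, with "conf" (0 to 1); they miss things now and then, are a little off and sometimes report something else, mostly with a low value. They report only what shows in the picture. A call takes as long as a camera call.
- manip.find_in(picture, label): "pixel" ([column, row] in pixels, amid what is visible of it).
- manip.trace(picture, label): "pixels" (420x560 bool, what is visible of it) and "pixel" ([column, row] in pixels, amid what is visible of it).
The state is a dict: "time": time; "qpos": joint angles; "qd": joint speeds; "effort": joint torques, N m; "tool_pos": TCP position; "tool_rot": TCP orientation; "contact_force": force on the tool from outside, world axes, zero at the start; "ft_torque": the same for the moment, N m; "gripper_width": opening from 0.0 (shut) to 1.0 (fully open).
Only numpy, scipy, OpenCV 4.12 (cv2) and the standard library are available. Lean on these libraries where they do the work, as an engineer would, in place of code of your own. Each camera call takes 0.05 s, during which the arm holds its last target.

## Working session

There is one attempt and no reset: what is moved stays moved. The work goes in short steps, Python scripts to look and compute and a tool call to move; the robot and the scene stay as the last step left them, time stands still between calls to the robot, and variables do not carry over. Pictures are saved under pics/ and viewed, and the job is handed in when it is done.

Besides the shell and the picture viewer there is one more tool, called after "Call:" as a command line: name --argument value ..., lists and objects as JSON in quotes. apply_moves: Moves the arm, as the interface text tells. Its arguments: {"type":"object","properties":{"moves":{"type":"array"},"squeeze":{"type":"number"}},"required":["moves"]}

```bash
ls; mkdir -p pics
cat > h.py <<'E'
import numpy as np, cv2, pickle
from plant import manip
def P(pic,px,z=None):
    K=np.array(pic["camera_matrix"]);E=np.array(pic["extrinsics"])
    R=E[:3,:3];t=E[:3,3];c=-R.T@t
    d=R.T@np.linalg.inv(K)@np.array([px[0],px[1],1.])
    if z is None:
        D=pic["depth"][int(round(px[1])),int(round(px[0]))]
        return c+d*D
    return c+d*(z-c[2])/d[2]
E
python3 - <<'E'
from h import *
for n in ("top","scene"):
    p=manip.grab_frame(n); cv2.imwrite(f"pics/{n}0.png",p["frame"][:,:,::-1])
    for l in ["selector","tab_mid","marker_ring","marker_disc","marker_bar","marker_square","set_button","set_button_top","piping_tip","cutter","squeeze_bottle","steel_bowl","filler"]:
        for r in manip.find_in(p,l)[:2]:
            print(n,l,round(r["conf"],2),np.round(r["pixel"],1),P(p,r["pixel"]).round(4))
o=manip.get_obs();print({k:np.round(v,3) for k,v in o.items()})
E
```

```text
pics
top selector 0.93 [328.4 196.1] [ 0.5866 -0.057   0.1133]
top tab_mid 0.81 [324.1 196.2] [ 0.5863 -0.0487  0.114 ]
top marker_ring 0.65 [275.5 178.7] [0.6283 0.0462 0.0857]
top marker_ring 0.61 [350.  241.8] [ 0.4985 -0.0975  0.1036]
top marker_disc 0.84 [376.7 169.6] [ 0.6434 -0.1552  0.0908]
top marker_bar 0.89 [278.  218.2] [0.5476 0.0414 0.0904]
top marker_square 0.8 [350.9 144.7] [ 0.6963 -0.1058  0.0869]
top set_button 0.54 [349.6 242.5] [ 0.4971 -0.0967  0.1034]
top set_button 0.17 [329.5 194.8] [ 0.5894 -0.0593  0.1118]
top set_button_top 0.72 [348.4 242.9] [ 0.4957 -0.0938  0.1097]
top piping_tip 0.55 [309.  261.5] [ 0.4604 -0.0179  0.1143]
top cutter 0.75 [413.  225.4] [ 0.5317 -0.2233  0.0855]
top cutter 0.33 [350.5 241.9] [ 0.4983 -0.0985  0.1036]
top squeeze_bottle 0.91 [245.  266.5] [0.449  0.0998 0.1592]
top steel_bowl 0.56 [462.5 173.7] [ 0.6525 -0.3501  0.0065]
top steel_bowl 0.25 [347.4 146.6] [ 0.6926 -0.0988  0.0864]
top filler 0.85 [320.  185.3] [ 0.6111 -0.0419  0.0989]
top filler 0.27 [310.2 263.6] [ 0.4575 -0.0206  0.0967]
scene selector 0.88 [243.  251.1
[... 787 characters left out ...]
157.2 238.7] [ 0.5197 -0.2039  0.0859]
scene squeeze_bottle 0.93 [297.9 193. ] [0.4805 0.0896 0.102 ]
scene steel_bowl 0.79 [ 82.  322.7] [ 0.6181 -0.3565  0.0107]
scene steel_bowl 0.31 [241.7 249.8] [ 0.6094 -0.0586  0.1033]
{'time': np.float64(1.4), 'qpos': array([-1.131,  0.213, -0.034,  1.324,  0.   ,  1.571]), 'qd': array([-0.001,  0.001,  0.002,  0.   , -0.002,  0.001]), 'effort': array([ 4.0000e-03, -6.8595e+01,  4.8733e+01,  1.0000e-03,  1.0000e-03,
        0.0000e+00]), 'tool_pos': array([ 0.213, -0.452,  0.25 ]), 'tool_rot': array([ 1.978,  0.442, -1.978]), 'contact_force': array([0.121, 0.273, 0.987]), 'ft_torque': array([ 0.005, -0.021,  0.01 ]), 'gripper_width': np.float64(1.0)}
```

View picture.

Run:
```python
import cv2
a=cv2.imread("pics/top0.png")[110:310,210:490]
cv2.imwrite("pics/top0c.png",cv2.resize(a,None,fx=2.8,fy=2.8,interpolation=cv2.INTER_CUBIC))
```

```text
(no output)
```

View pics/top0c.png

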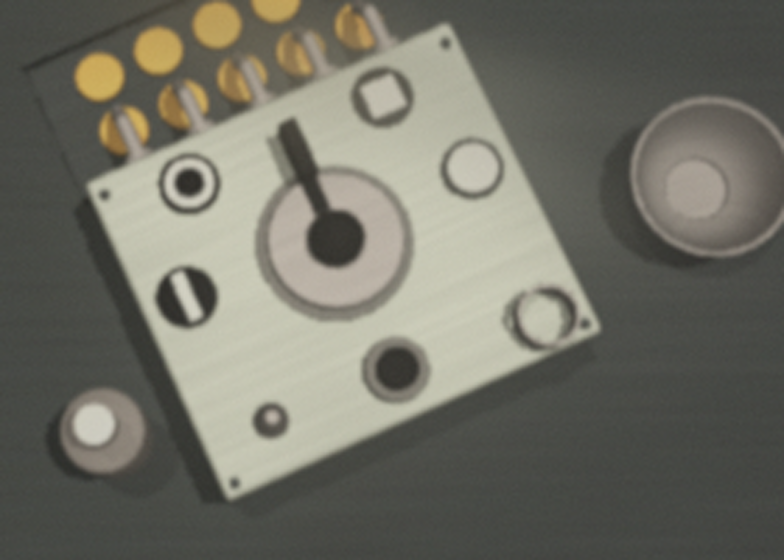

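View pics/scene0.png

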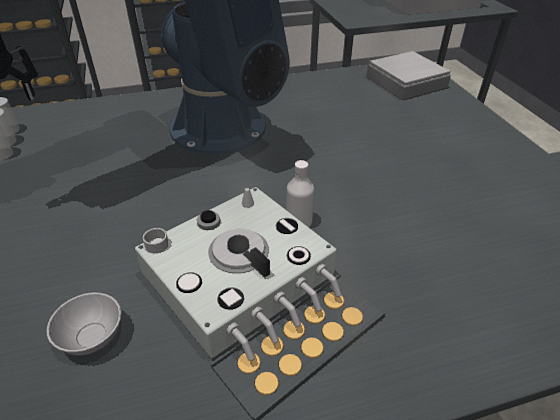

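```bash
cat > fit.py <<'E'
from h import *
from scipy.optimize import least_squares
def meas(n="top"):
    p=manip.grab_frame(n); out={}
    for l,z in [("marker_ring",.089),("marker_disc",.089),("marker_bar",.089),("marker_square",.089),("set_button_top",.107)]:
        r=manip.trace(p,l)
        if not r: print("none",l);continue
        r=r[0]; m=r["pixels"].astype(np.uint8)
        c,rad=cv2.minEnclosingCircle(cv2.findNonZero(m))
        ys,xs=np.nonzero(m); q=(xs.mean(),ys.mean())
        out[l]=(P(p,q,z)[:2],r["conf"]); print(n,l,round(r["conf"],2),m.sum(),np.round(q,1),np.round(c,1),round(rad,1),P(p,q,z).round(4))
    return p,out
ang={"marker_ring":.75,"marker_disc":-1.5,"marker_bar":1.5,"marker_square":-.75}
def model(v):
    d={k:v[:2]+.112*np.array([np.cos(v[2]+a),np.sin(v[2]+a)]) for k,a in ang.items()}
    d["set_button_top"]=v[:2]-.1*np.array([np.cos(v[2]),np.sin(v[2])])
    return d
if __name__=="__main__":
  for n in ("top","scene"):
    p,o=meas(n)
    f=lambda v:np.concatenate([(model(v)[k]-o[k][0])*1000 for k in o])
    s=least_squares(f,[.59,-.057,.43],loss="soft_l1")
    print(n,s.x.round(4),f(s.x).round(1)); 
    for k,q in model(s.x).items(): print(k,q.round(4))
    r=manip.trace(p,"tab_mid")[0]; m=r["pixels"]
    cv2.imwrite(f"pics/m_{n}.png",cv2.resize(m.astype(np.uint8)*255,None,fx=1.4,fy=1.4))
    # depth-based tab: points z>.12 near axis
    K=p["camera_matrix"];E=p["extrinsics"]
    v,u=np.mgrid[0:420,0:560];D=p["depth"]
    C=np.stack([(u-K[0,2])/K[0,0]*D,(v-K[1,2])/K[1,1]*D,D],-1)
    W=(C-E[:3,3])@E[:3,:3]
    rr=np.hypot(W[...,0]-s.x[0],W[...,1]-s.x[1])
    k=(rr<.095)&(rr>.03)&(W[...,2]>.118)&(W[...,2]<.14)&(D>0)
    if k.sum()>3:
        c=np.median(W[k],0);print("tab pts",k.sum(),W[k].mean(0).round(4),c.round(4),"rel ang",np.arctan2(*(W[k].mean(0)[:2]-s.x[:2])[::-1])-s.x[2])
E
python3 fit.py
```

```text
top marker_ring 0.77 374 [277.4 175.5] [277.3 175.3] 11.0 [0.634  0.0422 0.089 ]
top marker_disc 0.87 377 [378.1 170. ] [378.3 170. ] 12.0 [ 0.6429 -0.1581  0.089 ]
top marker_bar 0.92 365 [275.9 216. ] [276.1 216. ] 10.9 [0.5523 0.0455 0.089 ]
top marker_square 0.68 370 [346.2 144.8] [346.3 144.8] 11.0 [ 0.6957 -0.0962  0.089 ]
top set_button_top 0.48 203 [351.6 241.4] [351.7 241.4] 8.1 [ 0.4989 -0.1002  0.107 ]
top [ 0.5902 -0.0598  0.4176] [ 0.1  1.  -0.2 -0.6 -0.2  0.   0.4 -0.1 -0.1 -0.1]
marker_ring [0.6341 0.0432]
marker_disc [ 0.6427 -0.1587]
marker_bar [0.5521 0.0455]
marker_square [ 0.696  -0.0964]
set_button_top [ 0.4988 -0.1004]
tab pts 140 [ 0.6511 -0.034   0.1257] [ 0.6516 -0.0337  0.126 ] rel ang -0.017133198007343142
scene marker_ring 0.57 363 [297.6 255.1] [297.6 255. ] 11.8 [0.637  0.0389 0.089 ]
scene marker_disc 0.55 435 [188.6 282.1] [188.5 282. ] 13.1 [ 0.6457 -0.1608  0.089 ]
scene marker_bar 0.81 264 [286.3 225.6] [286.5 226. ] 10.5 [0.5558 0.0418 0.089 ]
scene marker_square 0.71 490 [230.  297.8] [230.5 299. ] 13.8 [ 0.6985 -0.0991  0.089 ]
scene set_button_top 0.68 176 [207.5 215.8] [207.5 216. ] 7.8 [ 0.5051 -0.1031  0.107 ]
scene [ 0.5935 -0.0629  0.418 ] [ 0.4  1.2  0.4 -1.  -0.5  0.7  0.9 -0.3 -3.  -0.4]
marker_ring [0.6374 0.0402]
marker_disc [ 0.6461 -0.1617]
marker_bar [0.5554 0.0425]
marker_square [ 0.6994 -0.0994]
set_button_top [ 0.5021 -0.1034]
tab pts 187 [ 0.6538 -0.0364  0.125 ] [ 0.6548 -0.0365  0.126 ] rel ang -0.004603178817352671
```

```bash
cat > w.py <<'E'
from h import *
from scipy.spatial.transform import Rotation as Ro
def cur():
    o=manip.get_obs(); return o,np.array(o["tool_pos"]),Ro.from_rotvec(o["tool_rot"]).as_matrix()
def to(tgt):
    o,p,R=cur(); return (R.T@(np.array(tgt)-p))
E
python3 - <<'E'
from w import *
o,p,R=cur();print(o["time"],manip.tcp_to_tips);print(R.round(3));print(to([.666,-.066,.25]).round(4))
E
```

```text
2.1 0.019
[[-0.     0.426 -0.905]
 [ 0.    -0.905 -0.426]
 [-1.    -0.    -0.   ]]
[ 3.000e-04 -1.567e-01 -5.745e-01]
```

Call:
apply_moves --moves '[{"dy": -0.008,"dz": -0.029,"grip": 0},{"dy": -0.008,"dz": -0.029,"grip": 0},{"dy": -0.008,"dz": -0.029,"grip": 0},{"dy": -0.008,"dz": -0.029,"grip": 0},{"dy": -0.008,"dz": -0.029,"grip": 0},{"dy": -0.008,"dz": -0.029,"grip": 0},{"dy": -0.008,"dz": -0.029,"grip": 0},{"dy": -0.008,"dz": -0.029,"grip": 0},{"dy": -0.008,"dz": -0.029,"grip": 0},{"dy": -0.008,"dz": -0.029,"grip": 0}]'

```text
$.moves[0]: bad value
```

Call:
apply_moves --moves '[{"dy": -0.0077,"dz": -0.0285,"grip": 0},{"dy": -0.0077,"dz": -0.0285,"grip": 0},{"dy": -0.0077,"dz": -0.0285,"grip": 0},{"dy": -0.0077,"dz": -0.0285,"grip": 0},{"dy": -0.0077,"dz": -0.0285,"grip": 0},{"dy": -0.0077,"dz": -0.0285,"grip": 0},{"dy": -0.0077,"dz": -0.0285,"grip": 0},{"dy": -0.0077,"dz": -0.0285,"grip": 0},{"dy": -0.0077,"dz": -0.0285,"grip": 0},{"dy": -0.0077,"dz": -0.0285,"grip": 0}]'

```text
$.moves[0]: bad value
```

Call:
apply_moves --moves '[{"ax": -0.12,"grip": 0},{"ax": -0.12,"grip": 0},{"ax": -0.12,"grip": 0},{"ax": -0.12,"grip": 0},{"ax": -0.12,"grip": 0},{"ax": -0.12,"grip": 0},{"ax": -0.12,"grip": 0},{"ax": -0.12,"grip": 0},{"ax": -0.12,"grip": 0},{"ax": -0.12,"grip": 0}]'

```text
$.moves[0]: bad value
```

Call:
apply_moves --moves '[{"ax": -0.11,"grip": 0},{"ax": -0.11,"grip": 0},{"ax": -0.11,"grip": 0},{"grip": 0},{"grip": 0},{"grip": 0},{"grip": 0},{"grip": 0},{"grip": 0},{"grip": 0}]'

```text
$.moves[0]: bad value
```

Run:
```python
from w import *
o,p,R=cur();print(o["time"],p.round(4),o["gripper_width"],o["qpos"].round(2),np.arctan2(R[1,2],R[0,2]));print(R.round(3));print(to([.666,-.066,.126]).round(4))
for n in ("top","scene"):
    q=manip.grab_frame(n); cv2.imwrite(f"pics/{n}1.png",q["frame"][:,:,::-1])
```

```text
2.1 [ 0.2129 -0.4524  0.2503] 0.998959851296284 [-1.13  0.21 -0.03  1.32  0.    1.57] -2.7017937342512077
[[-0.     0.426 -0.905]
 [ 0.    -0.905 -0.426]
 [-1.    -0.    -0.   ]]
[ 0.1243 -0.1567 -0.5745]
```

View pics/scene1.png

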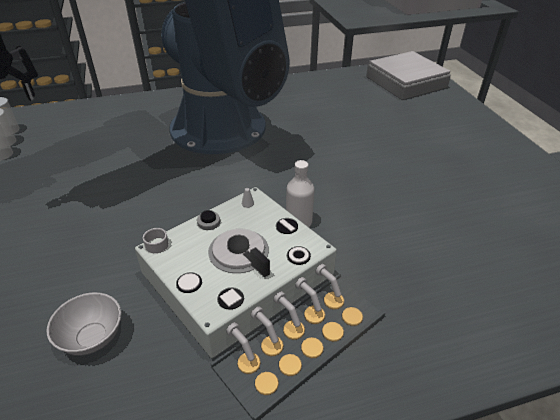

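All the moves were refused and nothing moved. I'll try again with every key filled in.

Call:
apply_moves --moves '[{"dx": 0,"dy": -0.008,"dz": -0.029,"ax": 0,"ay": 0,"az": 0,"grip": 0},{"dx": 0,"dy": -0.008,"dz": -0.029,"ax": 0,"ay": 0,"az": 0,"grip": 0},{"dx": 0,"dy": -0.008,"dz": -0.029,"ax": 0,"ay": 0,"az": 0,"grip": 0},{"dx": 0,"dy": -0.008,"dz": -0.029,"ax": 0,"ay": 0,"az": 0,"grip": 0},{"dx": 0,"dy": -0.008,"dz": -0.029,"ax": 0,"ay": 0,"az": 0,"grip": 0},{"dx": 0,"dy": -0.008,"dz": -0.029,"ax": 0,"ay": 0,"az": 0,"grip": 0},{"dx": 0,"dy": -0.008,"dz": -0.029,"ax": 0,"ay": 0,"az": 0,"grip": 0},{"dx": 0,"dy": -0.008,"dz": -0.029,"ax": 0,"ay": 0,"az": 0,"grip": 0},{"dx": 0,"dy": -0.008,"dz": -0.029,"ax": 0,"ay": 0,"az": 0,"grip": 0},{"dx": 0,"dy": -0.008,"dz": -0.029,"ax": 0,"ay": 0,"az": 0,"grip": 0}]'

```text
time: 3.03
tool_pos: [0.4422, -0.2554, 0.2504]
tool_rot: [1.978, 0.442, -1.978]
contact_force: [-1.0, -0.6, 0.9]
gripper_width: -0.0
```

Call:
apply_moves --moves '[{"dx": 0,"dy": -0.0077,"dz": -0.0285,"ax": 0,"ay": 0,"az": 0,"grip": 0},{"dx": 0,"dy": -0.0077,"dz": -0.0285,"ax": 0,"ay": 0,"az": 0,"grip": 0},{"dx": 0,"dy": -0.0077,"dz": -0.0285,"ax": 0,"ay": 0,"az": 0,"grip": 0},{"dx": 0,"dy": -0.0077,"dz": -0.0285,"ax": 0,"ay": 0,"az": 0,"grip": 0},{"dx": 0,"dy": -0.0077,"dz": -0.0285,"ax": 0,"ay": 0,"az": 0,"grip": 0},{"dx": 0,"dy": -0.0077,"dz": -0.0285,"ax": 0,"ay": 0,"az": 0,"grip": 0},{"dx": 0,"dy": -0.0077,"dz": -0.0285,"ax": 0,"ay": 0,"az": 0,"grip": 0},{"dx": 0,"dy": -0.0077,"dz": -0.0285,"ax": 0,"ay": 0,"az": 0,"grip": 0},{"dx": 0,"dy": -0.0077,"dz": -0.0285,"ax": 0,"ay": 0,"az": 0,"grip": 0},{"dx": 0,"dy": -0.0077,"dz": -0.0285,"ax": 0,"ay": 0,"az": 0,"grip": 0}]'

```text
time: 3.87
tool_pos: [0.6672, -0.0644, 0.2502]
tool_rot: [1.978, 0.442, -1.978]
contact_force: [-0.3, -0.2, -0.0]
gripper_width: 0.001
```

Call:
apply_moves --moves '[{"dx": 0,"dy": 0,"dz": 0,"ax": -0.12,"ay": 0,"az": 0,"grip": 0},{"dx": 0,"dy": 0,"dz": 0,"ax": -0.12,"ay": 0,"az": 0,"grip": 0},{"dx": 0,"dy": 0,"dz": 0,"ax": -0.12,"ay": 0,"az": 0,"grip": 0},{"dx": 0,"dy": 0,"dz": 0,"ax": -0.12,"ay": 0,"az": 0,"grip": 0},{"dx": 0,"dy": 0,"dz": 0,"ax": -0.12,"ay": 0,"az": 0,"grip": 0},{"dx": 0,"dy": 0,"dz": 0,"ax": -0.12,"ay": 0,"az": 0,"grip": 0},{"dx": 0,"dy": 0,"dz": 0,"ax": -0.12,"ay": 0,"az": 0,"grip": 0},{"dx": 0,"dy": 0,"dz": 0,"ax": -0.12,"ay": 0,"az": 0,"grip": 0},{"dx": 0,"dy": 0,"dz": 0,"ax": -0.12,"ay": 0,"az": 0,"grip": 0},{"dx": 0,"dy": 0,"dz": 0,"ax": -0.12,"ay": 0,"az": 0,"grip": 0}]'

```text
time: 4.7
tool_pos: [0.6663, -0.0655, 0.2501]
tool_rot: [1.154, 1.244, -1.154]
contact_force: [-0.2, -0.2, -0.0]
gripper_width: 0.004
```

Run:
```python
from w import *
o,p,R=cur();print(o["time"],p.round(4),o["gripper_width"],o["qpos"].round(2),np.arctan2(R[1,2],R[0,2]));print(R.round(3));print(to([.666,-.066,.126]).round(4))
```

```text
4.7 [ 0.6663 -0.0655  0.2501] 0.0036612262685793706 [-0.1   0.6   0.53  1.51  0.    1.4 ] -1.495820403978445
[[-0.     0.997  0.075]
 [ 0.     0.075 -0.997]
 [-1.    -0.    -0.   ]]
[ 0.1241 -0.0003  0.0005]
```

Call:
apply_moves --moves '[{"dx": 0,"dy": 0,"dz": 0,"ax": -0.11,"ay": 0,"az": 0,"grip": 0},{"dx": 0,"dy": 0,"dz": 0,"ax": -0.11,"ay": 0,"az": 0,"grip": 0},{"dx": 0,"dy": 0,"dz": 0,"ax": -0.11,"ay": 0,"az": 0,"grip": 0},{"dx": 0.015,"dy": 0,"dz": 0,"ax": 0,"ay": 0,"az": 0,"grip": 0},{"dx": 0.02,"dy": 0,"dz": 0,"ax": 0,"ay": 0,"az": 0,"grip": 0},{"dx": 0.02,"dy": 0,"dz": 0,"ax": 0,"ay": 0,"az": 0,"grip": 0},{"dx": 0.02,"dy": 0,"dz": 0,"ax": 0,"ay": 0,"az": 0,"grip": 0},{"dx": 0.015,"dy": 0,"dz": 0,"ax": 0,"ay": 0,"az": 0,"grip": 0},{"dx": 0,"dy": 0,"dz": 0,"ax": 0,"ay": 0,"az": 0,"grip": 0},{"dx": 0,"dy": 0,"dz": 0,"ax": 0,"ay": 0,"az": 0,"grip": 0}]'

```text
time: 5.53
tool_pos: [0.6659, -0.0655, 0.16]
tool_rot: [0.91, 1.373, -0.911]
contact_force: [0.2, 0.1, 0.9]
gripper_width: -0.001
```

Run:
```python
from w import *
o,p,R=cur();print(o["time"],p.round(4),np.arctan2(R[1,2],R[0,2]));print(to([.666,-.066,.126]).round(4))
for n in ("top","scene"):
    q=manip.grab_frame(n); f=q["frame"][:,:,::-1]
    f=f[110:310,210:490] if n=="top" else f[160:360,120:400]
    cv2.imwrite(f"pics/{n}2.png",cv2.resize(f,None,fx=2.8,fy=2.8))
```

```text
5.5333 [ 0.6659 -0.0655  0.16  ] -1.171754448836884
[ 0.034  -0.0001  0.0005]
```

View pics/scene2.png

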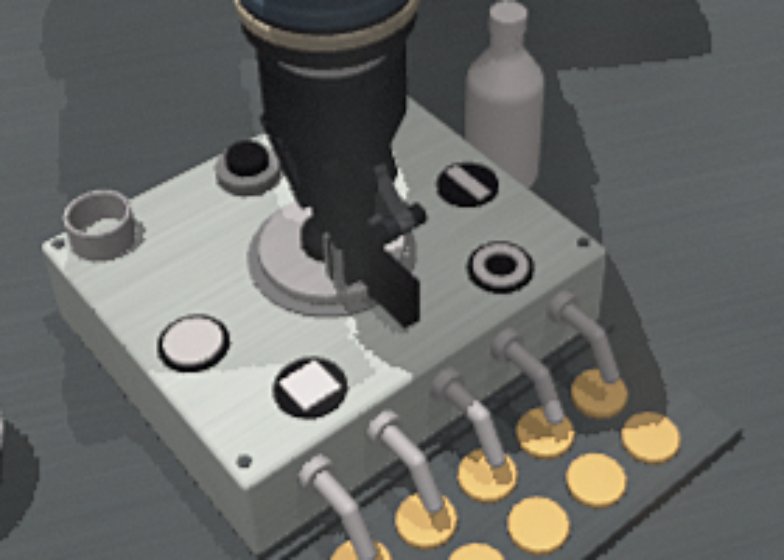

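View pics/top2.png

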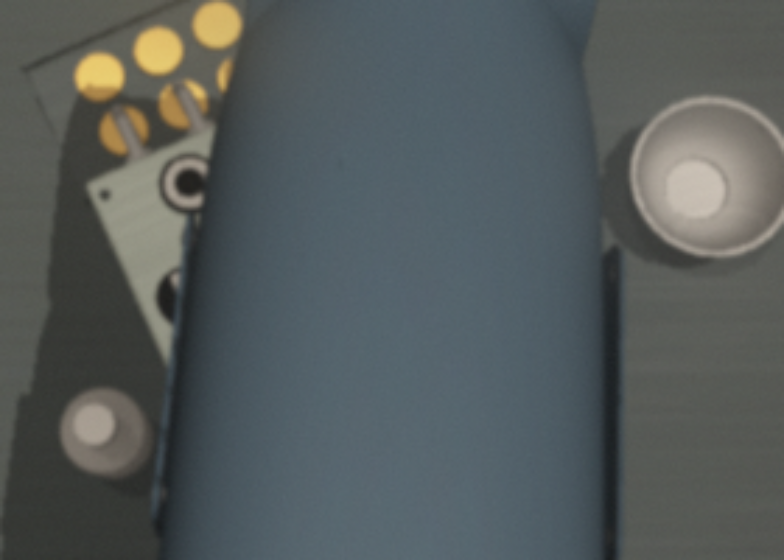

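Run:
```python
from w import *
q=manip.grab_frame("scene");K=q["camera_matrix"];E=q["extrinsics"]
f=q["frame"][:,:,::-1].copy()[200:300,200:320]; S=6
f=cv2.resize(f,None,fx=S,fy=S,interpolation=cv2.INTER_CUBIC)
f=cv2.convertScaleAbs(f,alpha=2.5,beta=30)
def pr(w):
    c=E[:3,:3]@w+E[:3,3];u=K@c;return (u[:2]/u[2]-[200,200])*S
A=np.array([.592,-.061,0])
for ang,r,z in [(.405,.046,.127),(.405,.086,.127),(.405,.086,.091)]:
    cv2.circle(f,tuple(int(i) for i in pr(A+[r*np.cos(ang),r*np.sin(ang),z])),4,(0,255,0),-1)
o,p,R=cur()
for sy in(-1,1):
  for sz in (-1,1):
    w=p+R@np.array([.019,sy*.0145,sz*.011]);x=pr(w);print(x);cv2.circle(f,tuple(int(i) for i in x),4,(0,0,255),-1)
cv2.imwrite("pics/s3.png",f)
```

```text
[265.13282884 301.64420355]
[200.31594797 337.74772493]
[326.900245   361.07642758]
[261.48027037 398.86282261]
```

View pics/s3.png

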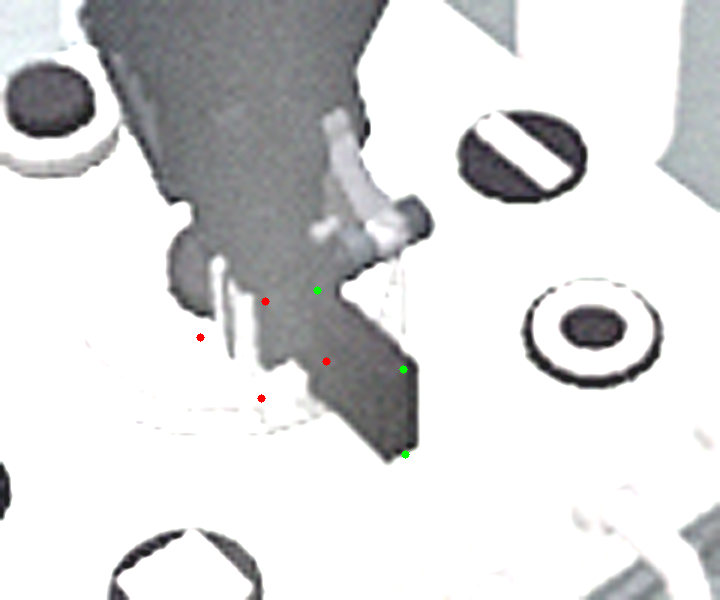

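Call:
apply_moves --moves '[{"dx": 0.006,"dy": 0,"dz": 0,"ax": 0,"ay": 0,"az": 0,"grip": 0},{"dx": 0.006,"dy": 0,"dz": 0,"ax": 0,"ay": 0,"az": 0,"grip": 0},{"dx": 0.006,"dy": 0,"dz": 0,"ax": 0,"ay": 0,"az": 0,"grip": 0},{"dx": 0.006,"dy": 0,"dz": 0,"ax": 0,"ay": 0,"az": 0,"grip": 0},{"dx": 0.006,"dy": 0,"dz": 0,"ax": 0,"ay": 0,"az": 0,"grip": 0},{"dx": 0.004,"dy": 0,"dz": 0,"ax": 0,"ay": 0,"az": 0,"grip": 0},{"dx": 0,"dy": 0,"dz": 0,"ax": 0,"ay": 0,"az": 0,"grip": 0},{"dx": 0,"dy": 0,"dz": 0,"ax": 0,"ay": 0,"az": 0,"grip": 0},{"dx": 0,"dy": 0,"dz": 0,"ax": 0,"ay": 0,"az": 0,"grip": 0},{"dx": 0,"dy": 0,"dz": 0,"ax": 0,"ay": 0,"az": 0,"grip": 0}]'

```text
time: 6.52
tool_pos: [0.6665, -0.0656, 0.1267]
tool_rot: [0.911, 1.371, -0.91]
contact_force: [-0.5, -0.7, -0.9]
gripper_width: -0.002
```

Call:
apply_moves --moves '[{"dx": 0,"dy": 0,"dz": -0.003,"ax": 0,"ay": 0,"az": 0,"grip": 0},{"dx": 0,"dy": 0,"dz": -0.003,"ax": 0,"ay": 0,"az": 0,"grip": 0},{"dx": 0,"dy": 0,"dz": -0.003,"ax": 0,"ay": 0,"az": 0,"grip": 0},{"dx": 0,"dy": 0,"dz": -0.003,"ax": 0,"ay": 0,"az": 0,"grip": 0},{"dx": 0,"dy": 0,"dz": -0.003,"ax": 0,"ay": 0,"az": 0,"grip": 0},{"dx": 0,"dy": 0,"dz": -0.002,"ax": 0,"ay": 0,"az": 0,"grip": 0},{"dx": 0,"dy": 0.0008,"dz": -0.0033,"ax": -0.05,"ay": 0,"az": 0,"grip": 0},{"dx": 0,"dy": 0.0008,"dz": -0.0033,"ax": -0.05,"ay": 0,"az": 0,"grip": 0},{"dx": 0,"dy": 0.0008,"dz": -0.0033,"ax": -0.05,"ay": 0,"az": 0,"grip": 0},{"dx": 0,"dy": 0.0008,"dz": -0.0033,"ax": -0.05,"ay": 0,"az": 0,"grip": 0}]'

```text
time: 7.35
tool_pos: [0.6565, -0.0367, 0.1263]
tool_rot: [0.756, 1.435, -0.756]
contact_force: [0.1, -1.9, -0.2]
gripper_width: 0.001
```

```bash
cat > st.py <<'E'
from w import *
import sys
o,p,R=cur();yaw=np.arctan2(R[1,2],R[0,2])
A=np.array([.592,-.061]);u=R[:2,1];t=-R[:2,2];d=p[:2]-A
print(o["time"],p.round(4),"radial dir ang",round(yaw+np.pi/2,3),"rad/tan off",(d@u).round(4),(d@t).round(4),"F",np.round(o["contact_force"],1), "Ft",(np.array(o["contact_force"])[:2]@t).round(1))
q=manip.grab_frame("scene");f=q["frame"][:,:,::-1].copy()[180:320,200:340]
f=cv2.convertScaleAbs(cv2.resize(f,None,fx=4.2,fy=4.2,interpolation=cv2.INTER_CUBIC),alpha=2.,beta=30)
K=q["camera_matrix"];E=q["extrinsics"]
# camera-based tab: ideal outer end for several angles (scene-frame axis .5935,-.0629)
for k,ang in enumerate(np.arange(.4,1.8,.1)):
    for z in (.127,):
        c=E[:3,:3]@np.array([.5935+.086*np.cos(ang),-.0629+.086*np.sin(ang),z])+E[:3,3];x=K@c;x=(x[:2]/x[2]-[200,180])*4.2
        cv2.circle(f,tuple(int(i) for i in x),3,(0,0,255) if k%2 else (0,200,0),-1)
for ang in (1.168,):
    c=E[:3,:3]@np.array([.5935+.086*np.cos(ang),-.0629+.086*np.sin(ang),.127])+E[:3,3];x=K@c;x=(x[:2]/x[2]-[200,180])*4.2
    cv2.circle(f,tuple(int(i) for i in x),5,(255,0,0),2)
cv2.imwrite("pics/"+sys.argv[1],f)
E
python3 st.py s4.png
```

```text
7.35 [ 0.6565 -0.0367  0.1263] radial dir ang 0.601 rad/tan off 0.0669 -0.0164 F [ 0.1 -1.9 -0.2] Ft -1.6
```

View pics/s4.png

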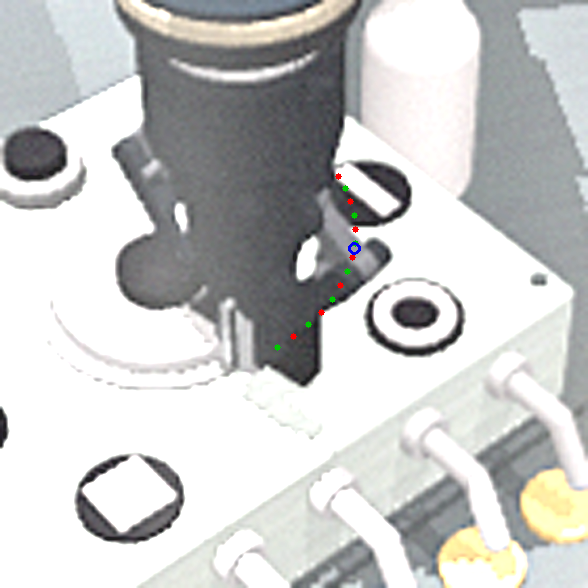

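Call:
apply_moves --moves '[{"dx": 0,"dy": 0.0008,"dz": -0.0033,"ax": -0.05,"ay": 0,"az": 0,"grip": 0},{"dx": 0,"dy": 0.0008,"dz": -0.0033,"ax": -0.05,"ay": 0,"az": 0,"grip": 0},{"dx": 0,"dy": 0.0008,"dz": -0.0033,"ax": -0.05,"ay": 0,"az": 0,"grip": 0},{"dx": 0,"dy": 0.0008,"dz": -0.0033,"ax": -0.05,"ay": 0,"az": 0,"grip": 0},{"dx": 0,"dy": 0.0008,"dz": -0.0033,"ax": -0.05,"ay": 0,"az": 0,"grip": 0},{"dx": 0,"dy": 0.0008,"dz": -0.0033,"ax": -0.05,"ay": 0,"az": 0,"grip": 0},{"dx": 0,"dy": 0.0008,"dz": -0.0033,"ax": -0.05,"ay": 0,"az": 0,"grip": 0},{"dx": 0,"dy": 0.0008,"dz": -0.0033,"ax": -0.05,"ay": 0,"az": 0,"grip": 0},{"dx": 0,"dy": 0.0005,"dz": -0.002,"ax": -0.03,"ay": 0,"az": 0,"grip": 0},{"dx": 0,"dy": 0.0003,"dz": -0.0013,"ax": -0.02,"ay": 0,"az": 0,"grip": 0}]'

```text
time: 8.23
tool_pos: [0.6403, -0.011, 0.1264]
tool_rot: [0.408, 1.532, -0.409]
contact_force: [0.7, -1.4, 0.3]
gripper_width: 0.002
```

```bash
python3 st.py s5.png
```

```text
8.2333 [ 0.6403 -0.011   0.1264] radial dir ang 1.05 rad/tan off 0.0674 -0.017 F [ 0.7 -1.4  0.3] Ft -1.3
```

View pics/s5.png

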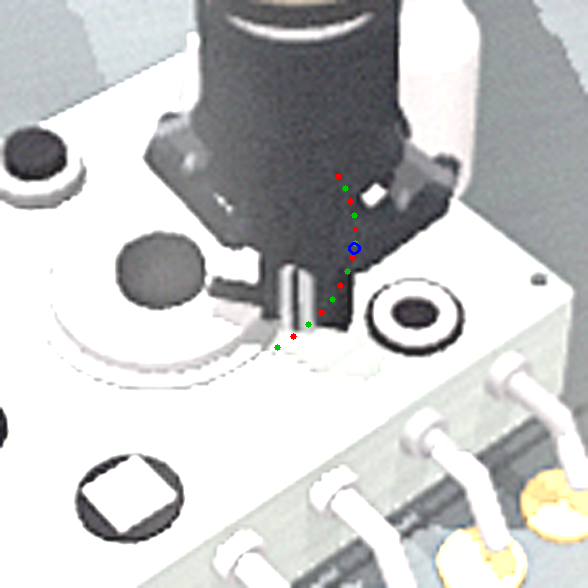

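Call:
apply_moves --moves '[{"dx": 0,"dy": 0.0003,"dz": -0.0013,"ax": -0.02,"ay": 0,"az": 0,"grip": 0},{"dx": 0,"dy": 0.0003,"dz": -0.0013,"ax": -0.02,"ay": 0,"az": 0,"grip": 0},{"dx": 0,"dy": 0.0003,"dz": -0.0013,"ax": -0.02,"ay": 0,"az": 0,"grip": 0},{"dx": 0,"dy": 0.0003,"dz": -0.0013,"ax": -0.02,"ay": 0,"az": 0,"grip": 0},{"dx": 0,"dy": 0.0003,"dz": -0.0013,"ax": -0.02,"ay": 0,"az": 0,"grip": 0},{"dx": 0,"dy": 0,"dz": 0,"ax": 0,"ay": 0,"az": 0,"grip": 0},{"dx": 0,"dy": 0,"dz": 0,"ax": 0,"ay": 0,"az": 0,"grip": 0},{"dx": 0,"dy": 0,"dz": 0,"ax": 0,"ay": 0,"az": 0,"grip": 0},{"dx": 0,"dy": 0,"dz": 0,"ax": 0,"ay": 0,"az": 0,"grip": 0},{"dx": 0,"dy": 0,"dz": 0,"ax": 0,"ay": 0,"az": 0,"grip": 0}]'

```text
time: 9.12
tool_pos: [0.6352, -0.0068, 0.1262]
tool_rot: [0.331, 1.546, -0.331]
contact_force: [0.4, -0.7, -0.6]
gripper_width: 0.002
```

```bash
python3 st.py s6.png
```

```text
9.1167 [ 0.6352 -0.0068  0.1262] radial dir ang 1.149 rad/tan off 0.0672 -0.0172 F [ 0.4 -0.7 -0.6] Ft -0.6
```

View pics/s6.png

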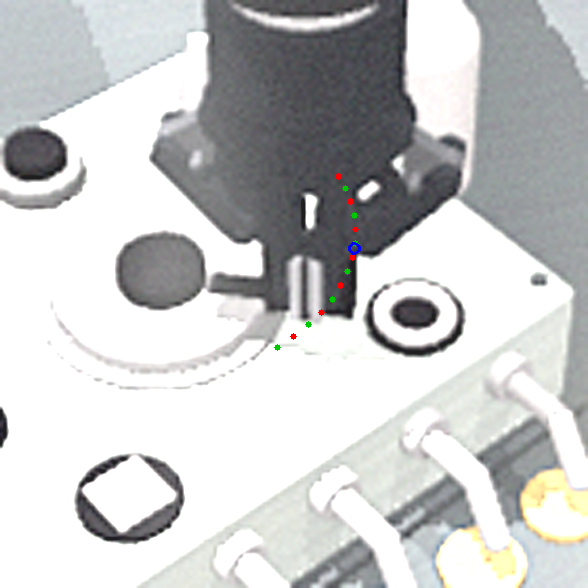

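Call:
apply_moves --moves '[{"dx": 0,"dy": 0,"dz": 0.004,"ax": 0,"ay": 0,"az": 0,"grip": 0},{"dx": 0,"dy": 0,"dz": 0.008,"ax": 0,"ay": 0,"az": 0,"grip": 0},{"dx": 0,"dy": 0,"dz": 0.008,"ax": 0,"ay": 0,"az": 0,"grip": 0},{"dx": 0,"dy": 0,"dz": 0.004,"ax": 0,"ay": 0,"az": 0,"grip": 0},{"dx": -0.015,"dy": 0,"dz": 0,"ax": 0,"ay": 0,"az": 0,"grip": 0},{"dx": -0.02,"dy": 0,"dz": 0,"ax": 0,"ay": 0,"az": 0,"grip": 0},{"dx": -0.02,"dy": 0,"dz": 0,"ax": 0,"ay": 0,"az": 0,"grip": 0},{"dx": -0.005,"dy": 0,"dz": 0,"ax": 0,"ay": 0,"az": 0,"grip": 0},{"dx": 0,"dy": 0,"dz": 0,"ax": 0,"ay": 0,"az": 0,"grip": 0},{"dx": 0,"dy": 0,"dz": 0,"ax": 0,"ay": 0,"az": 0,"grip": 0}]'

```text
time: 10.0
tool_pos: [0.6572, -0.0166, 0.1858]
tool_rot: [0.331, 1.546, -0.331]
contact_force: [0.0, 0.1, -0.2]
gripper_width: -0.001
```

Run:
```python
from w import *
o,p,R=cur();print(o["time"],p.round(4));print(to([.5005,-.102,.186]).round(4))
```

```text
10.0 [ 0.6572 -0.0166  0.1858]
[-0.0002 -0.1421 -0.108 ]
```

Call:
apply_moves --moves '[{"dx": 0,"dy": -0.01,"dz": -0.008,"ax": 0,"ay": 0,"az": 0,"grip": 0},{"dx": 0,"dy": -0.02,"dz": -0.015,"ax": 0,"ay": 0,"az": 0,"grip": 0},{"dx": 0,"dy": -0.02,"dz": -0.015,"ax": 0,"ay": 0,"az": 0,"grip": 0},{"dx": 0,"dy": -0.02,"dz": -0.015,"ax": 0,"ay": 0,"az": 0,"grip": 0},{"dx": 0,"dy": -0.02,"dz": -0.015,"ax": 0,"ay": 0,"az": 0,"grip": 0},{"dx": 0,"dy": -0.02,"dz": -0.015,"ax": 0,"ay": 0,"az": 0,"grip": 0},{"dx": 0,"dy": -0.02,"dz": -0.015,"ax": 0,"ay": 0,"az": 0,"grip": 0},{"dx": 0,"dy": -0.012,"dz": -0.01,"ax": 0,"ay": 0,"az": 0,"grip": 0},{"dx": 0,"dy": 0,"dz": 0,"ax": 0,"ay": 0,"az": 0,"grip": 0},{"dx": 0,"dy": 0,"dz": 0,"ax": 0,"ay": 0,"az": 0,"grip": 0}]'

```text
time: 10.83
tool_pos: [0.4997, -0.1021, 0.1856]
tool_rot: [0.332, 1.546, -0.332]
contact_force: [-0.6, -0.3, 0.6]
gripper_width: 0.004
```

```bash
cat > tab.py <<'E'
from w import *
import sys
o,p,R=cur();print(o["time"],p.round(4));print(to([.5005,-.102,.126]).round(4))
for n,A,yaw in (("top",(.5902,-.0598),.4176),("scene",(.5935,-.0629),.418)):
    q=manip.grab_frame(n);K=q["camera_matrix"];E=q["extrinsics"]
    v,u=np.mgrid[0:420,0:560];D=q["depth"]
    C=np.stack([(u-K[0,2])/K[0,0]*D,(v-K[1,2])/K[1,1]*D,D],-1);W=(C-E[:3,3])@E[:3,:3]
    d=W[...,:2]-A;rr=np.hypot(d[...,0],d[...,1]);an=np.arctan2(d[...,1],d[...,0])
    k=(rr<.095)&(rr>.03)&(W[...,2]>.122)&(W[...,2]<.132)&(an>.2)&(an<2.2)
    k2=k&(np.abs(an-1.168)<.4)
    if k2.sum(): 
        m=W[k2].mean(0);print(n,k2.sum(),m.round(4),"world ang",np.arctan2(m[1]-A[1],m[0]-A[0]).round(3),"want",yaw+.75,"r",np.hypot(*(m[:2]-A)).round(4))
    for l in ("tab_mid","marker_ring"):
        for r in manip.find_in(q,l)[:1]: print(n,l,r["conf"],np.round(r["pixel"],1))
    f=q["frame"][:,:,::-1]; f=f[110:260,210:410] if n=="top" else f[180:330,150:350]
    cv2.imwrite(f"pics/{sys.argv[1]}_{n}.png",cv2.convertScaleAbs(cv2.resize(f,None,fx=3.5,fy=3.5,interpolation=cv2.INTER_CUBIC),alpha=1.5,beta=20))
E
python3 tab.py t7
```

```text
10.8333 [ 0.4997 -0.1021  0.1856]
[0.0596 0.0004 0.0007]
top 134 [ 6.185e-01 -2.000e-04  1.260e-01] world ang 1.127 want 1.1676 r 0.066
top tab_mid 0.59 [318.4 189.9]
top marker_ring 0.58 [276.3 175.1]
scene 144 [ 0.6196 -0.0028  0.1262] world ang 1.161 want 1.168 r 0.0655
scene tab_mid 0.95 [242.4 244.6]
scene marker_ring 0.69 [298.3 255.5]
```

View pics/t7_scene.png

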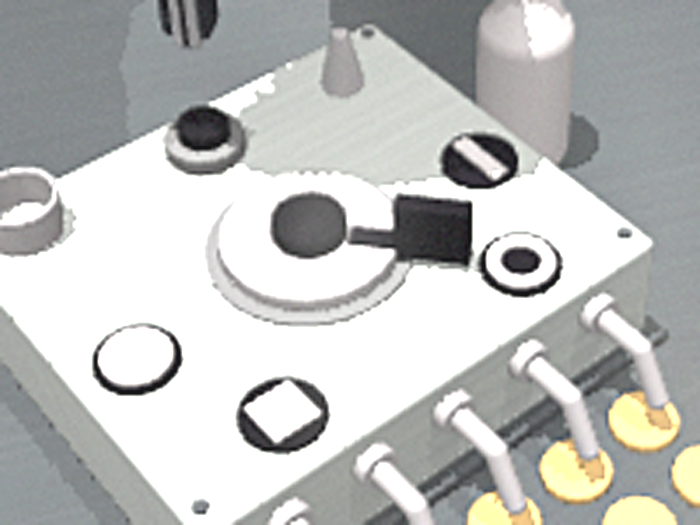

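View pics/t7_top.png

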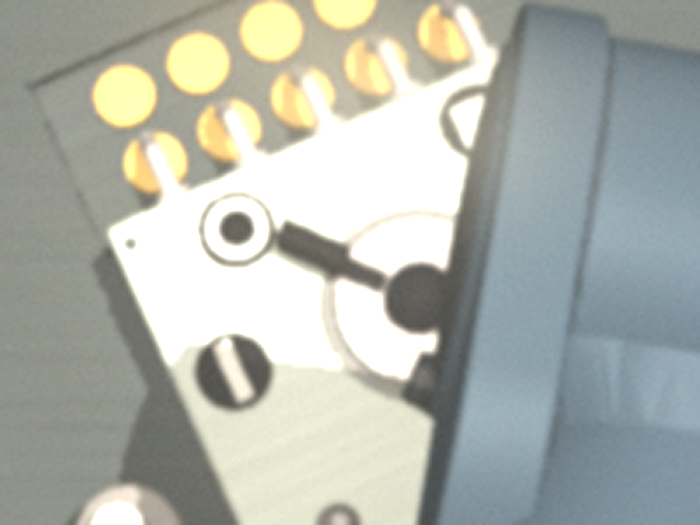

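The tab points within about 0.04 rad of the ring (under 5 mm) in both cameras. In the scene crop, the tab is at (435,230) and the ring at (520,262). Next I'll press the button.

Call:
apply_moves --moves '[{"dx": 0.01,"dy": 0,"dz": 0.0007,"ax": 0,"ay": 0,"az": 0,"grip": 0},{"dx": 0.015,"dy": 0,"dz": 0,"ax": 0,"ay": 0,"az": 0,"grip": 0},{"dx": 0.015,"dy": 0,"dz": 0,"ax": 0,"ay": 0,"az": 0,"grip": 0},{"dx": 0.01,"dy": 0,"dz": 0,"ax": 0,"ay": 0,"az": 0,"grip": 0},{"dx": 0.006,"dy": 0,"dz": 0,"ax": 0,"ay": 0,"az": 0,"grip": 0},{"dx": 0.003,"dy": 0,"dz": 0,"ax": 0,"ay": 0,"az": 0,"grip": 0},{"dx": 0.002,"dy": 0,"dz": 0,"ax": 0,"ay": 0,"az": 0,"grip": 0},{"dx": 0.002,"dy": 0,"dz": 0,"ax": 0,"ay": 0,"az": 0,"grip": 0},{"dx": 0,"dy": 0,"dz": 0,"ax": 0,"ay": 0,"az": 0,"grip": 0},{"dx": 0,"dy": 0,"dz": 0,"ax": 0,"ay": 0,"az": 0,"grip": 0}]'

```text
time: 11.97
tool_pos: [0.5014, -0.1022, 0.1237]
tool_rot: [0.331, 1.545, -0.331]
contact_force: [-1.6, 0.9, 2.2]
gripper_width: -0.004
```

Call:
apply_moves --moves '[{"dx": 0.001,"dy": 0,"dz": 0,"ax": 0,"ay": 0,"az": 0,"grip": 0},{"dx": 0.001,"dy": 0,"dz": 0,"ax": 0,"ay": 0,"az": 0,"grip": 0},{"dx": 0.001,"dy": 0,"dz": 0,"ax": 0,"ay": 0,"az": 0,"grip": 0},{"dx": 0.0008,"dy": 0,"dz": 0,"ax": 0,"ay": 0,"az": 0,"grip": 0},{"dx": 0,"dy": 0,"dz": 0,"ax": 0,"ay": 0,"az": 0,"grip": 0},{"dx": 0,"dy": 0,"dz": 0,"ax": 0,"ay": 0,"az": 0,"grip": 0},{"dx": 0,"dy": 0,"dz": 0,"ax": 0,"ay": 0,"az": 0,"grip": 0},{"dx": 0,"dy": 0,"dz": 0,"ax": 0,"ay": 0,"az": 0,"grip": 0},{"dx": 0,"dy": 0,"dz": 0,"ax": 0,"ay": 0,"az": 0,"grip": 0},{"dx": 0,"dy": 0,"dz": 0,"ax": 0,"ay": 0,"az": 0,"grip": 0}]'

```text
time: 12.8
tool_pos: [0.5015, -0.1022, 0.12]
tool_rot: [0.331, 1.545, -0.331]
contact_force: [-2.8, 2.0, 10.0]
gripper_width: -0.002
```

Call:
apply_moves --moves '[{"dx": 0.0005,"dy": 0,"dz": 0,"ax": 0,"ay": 0,"az": 0,"grip": 0},{"dx": 0.0005,"dy": 0,"dz": 0,"ax": 0,"ay": 0,"az": 0,"grip": 0},{"dx": 0,"dy": 0,"dz": 0,"ax": 0,"ay": 0,"az": 0,"grip": 0},{"dx": 0,"dy": 0,"dz": 0,"ax": 0,"ay": 0,"az": 0,"grip": 0},{"dx": 0,"dy": 0,"dz": 0,"ax": 0,"ay": 0,"az": 0,"grip": 0},{"dx": 0,"dy": 0,"dz": 0,"ax": 0,"ay": 0,"az": 0,"grip": 0},{"dx": 0,"dy": 0,"dz": 0,"ax": 0,"ay": 0,"az": 0,"grip": 0},{"dx": 0,"dy": 0,"dz": 0,"ax": 0,"ay": 0,"az": 0,"grip": 0},{"dx": 0,"dy": 0,"dz": 0,"ax": 0,"ay": 0,"az": 0,"grip": 0},{"dx": 0,"dy": 0,"dz": 0,"ax": 0,"ay": 0,"az": 0,"grip": 0}]'

```text
time: 13.63
tool_pos: [0.5015, -0.1022, 0.1197]
tool_rot: [0.331, 1.544, -0.331]
contact_force: [-7.6, 3.1, 24.2]
gripper_width: 0.002
```

Run:
```python
from w import *
q=manip.grab_frame("scene");f=q["frame"][:,:,::-1][190:240,170:240]
cv2.imwrite("pics/btn.png",cv2.convertScaleAbs(cv2.resize(f,None,fx=9,fy=9,interpolation=cv2.INTER_CUBIC),alpha=2,beta=30))
```

View pics/btn.png

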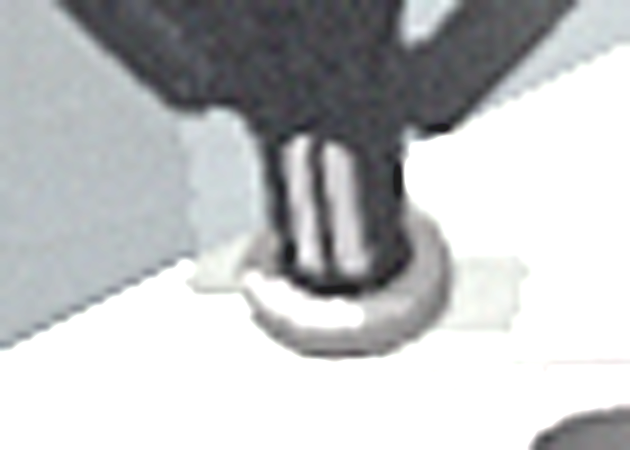

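The button is on its stop: the tips are at 0.1007 m and the force has risen to 24 N. I'll lift off now.

Call:
apply_moves --moves '[{"dx": -0.002,"dy": 0,"dz": 0,"ax": 0,"ay": 0,"az": 0,"grip": 0},{"dx": -0.004,"dy": 0,"dz": 0,"ax": 0,"ay": 0,"az": 0,"grip": 0},{"dx": -0.008,"dy": 0,"dz": 0,"ax": 0,"ay": 0,"az": 0,"grip": 0},{"dx": -0.015,"dy": 0,"dz": 0,"ax": 0,"ay": 0,"az": 0,"grip": 0},{"dx": -0.02,"dy": 0,"dz": 0,"ax": 0,"ay": 0,"az": 0,"grip": 0},{"dx": -0.02,"dy": 0,"dz": 0,"ax": 0,"ay": 0,"az": 0,"grip": 0},{"dx": -0.02,"dy": 0,"dz": 0,"ax": 0,"ay": 0,"az": 0,"grip": 0},{"dx": -0.01,"dy": 0,"dz": 0,"ax": 0,"ay": 0,"az": 0,"grip": 0},{"dx": 0,"dy": 0,"dz": 0,"ax": 0,"ay": 0,"az": 0,"grip": 0},{"dx": 0,"dy": 0,"dz": 0,"ax": 0,"ay": 0,"az": 0,"grip": 0}]'

```text
time: 14.52
tool_pos: [0.5013, -0.1022, 0.2172]
tool_rot: [0.331, 1.545, -0.331]
contact_force: [0.2, -0.1, -1.3]
gripper_width: -0.001
```

```bash
python3 tab.py t8
```

```text
14.5167 [ 0.5013 -0.1022  0.2172]
[ 0.0912 -0.0002 -0.0009]
top 136 [ 6.185e-01 -4.000e-04  1.261e-01] world ang 1.126 want 1.1676 r 0.0658
top tab_mid 0.94 [318.2 190.2]
top marker_ring 0.69 [276.6 178.1]
scene 147 [ 0.6195 -0.0027  0.1259] world ang 1.163 want 1.168 r 0.0655
scene marker_ring 0.55 [296.9 252.7]
```

View pics/t8_scene.png

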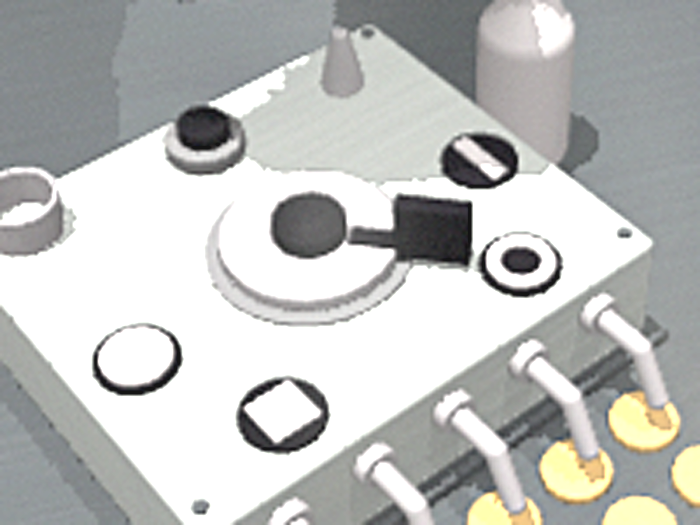

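The selector hasn't moved, the button at (205,128) is up again, the bystanders are where they were, and the robot is clear. I'm handing the job in.

```bash
python3 -c "
from plant import manip
print(manip.close_job())"
```

```text
the job is handed in; nothing more can be done
None
```

The filler is set for ring biscuits and the job is handed in; no verdict was reported. With the gripper shut, I pushed the tab round to the ring marker, at the +0.75 position. I then pressed the set button down to its stop and lifted clear. The last reading before hand-in was at about 14.5 s of the 48 s allowed.

**Last checks:**
- **Selector:** the scene camera puts the tab 0.005 rad from the ring's direction and the top camera 0.041 rad. They disagree slightly, but the larger figure is under 5 mm at the marker, against 14 mm allowed. The reading was the same before and after the press.
- **Button:** it was fully down, with the fingertips at about 101 mm and the force rising to 24 N on the stop. That is above the 5 N needed, but below the limits. The last picture shows it up again.
- **Surroundings:** the piping tip, cutter and bottle look undisturbed in the last picture. The bowl was outside that crop, but the arm never came near it.
- **Robot:** it ended about 90 mm above the button, with no real contact force.

My first batch of moves was refused because rows must include every key. Nothing moved, and I sent them again with all keys filled in.

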